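# Load the vial and hold the splash guard at 45 degrees

## Robot

A 6-joint arm with a two-finger parallel gripper is mounted at the origin on a cart in front of the work surface, level with it; the furniture and walls round the work are solid. World frame = base frame: x ahead of the robot, y to its left, z up, the work surface at z = 0. Lengths are in m, angles in rad, forces in N, time in s.
With the tool pointing down it reaches from about 0.275 to 0.775 m from the base axis. Payload 14.6 kg.
Tool frame: the origin (TCP) lies on the front face of the gripper's body, between the roots of the fingers; the fingertips stand 73 mm ahead of it and the grasp point (between the pads) lies 54 mm ahead of it; x points along the fingers, z is the direction in which the jaws open and shut, and the axes are right-handed (so a half turn about x gives the same grasp; the last joint's range is limited). The gripper opens to 85 mm and grips with 20 to 120 N. Pads are 22 mm wide; open, the fingers measure 114 mm over their backs; the gripper's body (76 mm by 85 mm) begins 54 mm behind the grasp point. The pads swing forward as they close: fully open they stand 13 mm farther back than shut.
Start: joints at [-1.457, 0.263, -0.048, 1.259, 0, 1.415], TCP at [0.139, -0.506, 0.304] pointing down, gripper open.
Joint ranges: [-2.65, 2.65], [-0.89, 1.7], [-1.18, 1.37], [-2.13, 2.11], [-1.35, 1.29], [-3.14, 3.14]. Speed limits (rad/s): [1.89, 1.89, 2.57, 2.79, 3.14, 3.14].

## Interface

Orientations are given as a 3x3 rotation matrix whose columns are the frame's x, y, z axes.
In Python, from station import robot gives the robot as it stands.
- The arm moves only by the tool move_arm, never from a script. Its argument "moves" is a list of rows, each a list of 7 numbers: the turn, a rotation vector about the world's x, y, z in units of 5 degrees (1.0 is 5 degrees), then the shift along the world's x, y, z in units of 30 mm (1.0 is 30 mm), then the closure in counts, from 0 (fully open) to 255 (shut). In form: [[ax, ay, az, tx, ty, tz, fingers], ...]. A call has 1 to 20 rows; each row is the pose to reach, as a shift and turn from the pose measured when the call began; what a row does not reach only later rows make up. A row lasts 1/8 s, in which the tool goes at most 62.5 mm and 10.7 degrees, less where a joint would pass 70% of its speed; a pose out of reach is approached as far as the arm can. A call with a gripper value outside its range is refused whole. The fingers move at their own pace and stop on an object; the grip force is fixed at half the most. Time passes only in rows, so rows that repeat a pose let the fingers close. It gives the time, the measured TCP pose, the force and the opening at its end, in the units of the state.
- robot.get_state(): the state, without advancing time (a new reading comes with each control period).
- robot.read_camera(name): name is "scene" or "top" or "wrist"; returns a dict with "pixels" (420x560x3 uint8, red, green, blue), "intrinsics" (3x3 intrinsics, pixels), "R" (3x3) and "t" (3): a world point X has camera coordinates R X + t; the wrist camera has in their place "T_tool_cam" (4x4, takes a point from camera to tool coordinates, whose origin is the TCP and whose axes are the tool frame's). Camera axes: x right, y down, z forward; pixel columns grow to the right and rows downward; lengths in m; the calibration is good to about 2 mm. A picture is of the moment at which its call begins: read the wrist's pose just before it. There is no depth.
- robot.close_job(): hands the job in, once; it reports no verdict.
The state is a dict: "time_s": time; "joint_positions": joint angles; "joint_velocities": joint speeds; "joint_efforts": joint torques, N m; "eef_pos": TCP position; "tool_rot": TCP orientation; "contact_force": force on the tool from outside, world axes, zero at the start; "ft_torque": the same for the moment, N m; "width": finger opening in m.
Only numpy, scipy, OpenCV 4.12 (cv2) and the standard library are available. Lean on these libraries where they do the work, as an engineer would, in place of code of your own. Each camera call takes 0.05 s, during which the arm holds its last target. There are 200 camera calls.

## Task

Stand the white-capped vial upright on the middle of the little raised post inside the grey viewing chamber. Then take the chamber's amber splash guard by its black bar, bring it forward from its parked position until it is open 45 degrees (the red mark on the quadrant at its side), and keep holding it there: finish while still holding it, because it would fall shut by itself. Do not let the guard drop, and leave the black-capped vial, the sample tin and the stopwatch where they are.

Things in the scene. Friction and masses are not known exactly. Their poses are not given: they have to be found in the camera images.
- chamber: grey open-topped viewing chamber, fixed to the worktop, 180 (x) x 220 (y) x 100 high, walls and floor 5 thick. Origin: centre of its underside; x points to the back (where the guard is hinged), z up. On its +y side, 8 outside the wall, a thin solid metal quadrant arc, radius 110 about the hinge line, rising to 218 above the worktop, ticks every 15 degrees, the one at 45 long and red
- post_top (a point): centre of the flat top of the aluminium post in the chamber, 5 mm in front of the chamber's centre. The top is a disc of 28 diameter, 42 above the worktop (37 above the chamber floor, 58 below the wall tops). Axes as the chamber's
- guard_hinge (a point): middle of the guard's hinge line, 90 behind the chamber's centre, 105 above the worktop. Axes as the chamber's; the hinge line is the y axis
- guard_handle (a point): middle of the guard's black round handle bar, 12 thick, 110 long between two steel stubs (100 clear), parallel to the hinge line and 222 from it, 42 beyond the guard's free edge. It moves with the guard: at opening angle a it is 222*cos(a) in front of (chamber -x) and 222*sin(a) above the hinge line
- guard (a joint): opening angle of the guard (rad): 0 shut (level on the walls), 0.785 = 45 degrees, 1.57 upright, 1.78 parked against its back stop, leaning back. The guard is a flat amber pane in a white frame, 180 x 220 x 6, 0.3 kg, on a free hinge: below 1.57 it falls shut when let go, above it falls back to the stop. Moving or holding it takes 0.5 to 1.5 N at the bar; the round bar may turn between the fingers
- vial_1: the vial to load: clear, blue filling and WHITE cap, standing upright on the worktop, 23 diameter, 56 high (cap 21 diameter from 44 up; grip below it), 20 to 30 g. Origin: centre of its underside, z up. It changes places with the black-capped vial. Keep forearm and wrist clear of the tall wall pillar behind it: its nearest vertical edge is at x 0.60, y 0.08 m
- vial_2: bystander: the same kind of vial with dark filling and BLACK cap, 23 x 56, upright. Origin: centre of its underside
- sample_tin: bystander: capped aluminium sample tin, 59 diameter, 36 high. Origin: centre of its underside
- stopwatch: bystander: round yellow stopwatch lying flat, 59 x 57 x 16. Origin: centre of its underside
Mind the look-alikes: they are no part of the job. Several things have the shape of the vial_1; the one meant has the colours described above.

How it is judged:
By the outcome, as a careful person would: the job done as asked, in the order asked, and still so for the second after the job is handed in, while the arm keeps its last pose, push and grip.
It also fails if it takes over 54 s, if anything falls off the work surface, if the arm or the gripper's body presses on something with over 40 N, if the wrist force passes 120 N, or if a joint passes its speed limit or range.

## Working session

There is one attempt and no reset: what is moved stays moved. The work goes in short steps, Python scripts to look and compute and a tool call to move; the robot and the scene stay as the last step left them, time stands still between calls to the robot, and variables do not carry over. Pictures are saved under pics/ and viewed, about 8 in all and at most 12, crops included, and the job is handed in when it is done.

Besides the shell and the picture viewer there is one more tool, called after ">>>" by a JSON object that holds its "fn" and its "kwargs", one argument or row to a line. move_arm: Moves the arm, as the interface text tells. Its arguments: {"type":"object","properties":{"moves":{"type":"array","items":{"type":"array","items":{"type":"number"}}}},"required":["moves"]}

```bash
mkdir -p pics; ls
python3 - <<'E'
from station import robot
import cv2,numpy as np,pickle
s=robot.get_state();print({k:np.round(v,3).tolist() for k,v in s.items()})
d={}
for n in("scene","top"):
    c=robot.read_camera(n);d[n]=c;cv2.imwrite(f"pics/{n}0.png",c["pixels"][:,:,::-1]);print(n,c["intrinsics"].round(1).tolist(),c["R"].round(3).tolist(),c["t"].round(3).tolist())
pickle.dump(d,open("cams.pkl","wb"))
E
```

```text
pics
{'time_s': 0.0, 'joint_positions': [-1.457, 0.264, -0.049, 1.259, 0.0, 1.416], 'joint_velocities': [0.001, 0.0, 0.0, 0.0, -0.001, 0.001], 'joint_efforts': [0.005, -63.762, 38.456, 0.014, 0.0, 0.0], 'eef_pos': [0.139, -0.506, 0.303], 'tool_rot': [[-0.0, 0.964, 0.266], [0.001, 0.266, -0.964], [-1.0, 0.0, -0.001]], 'contact_force': [0.157, -0.051, -0.201], 'ft_torque': [-0.002, -0.011, -0.032], 'width': 0.086}
scene [[431.6, 0.0, 269.1], [0.0, 431.6, 213.8], [0.0, 0.0, 1.0]] [[-0.916, -0.402, -0.0], [-0.32, 0.73, -0.603], [0.243, -0.553, -0.797]] [0.471, 0.171, 0.983]
top [[452.5, 0.0, 279.9], [0.0, 452.5, 209.4], [0.0, 0.0, 1.0]] [[-0.006, -1.0, -0.022], [-0.997, 0.007, -0.075], [0.075, 0.021, -0.997]] [0.092, 0.496, 1.158]
```

View pics/scene0.png

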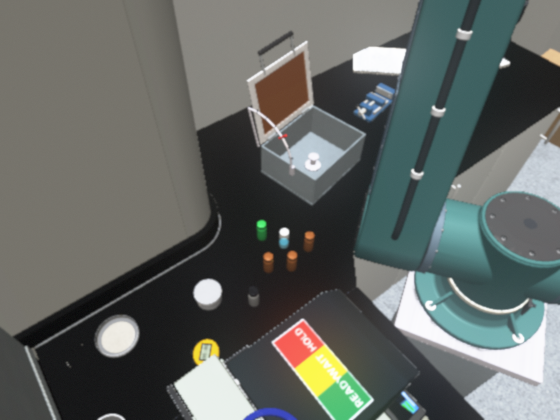

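View pics/top0.png

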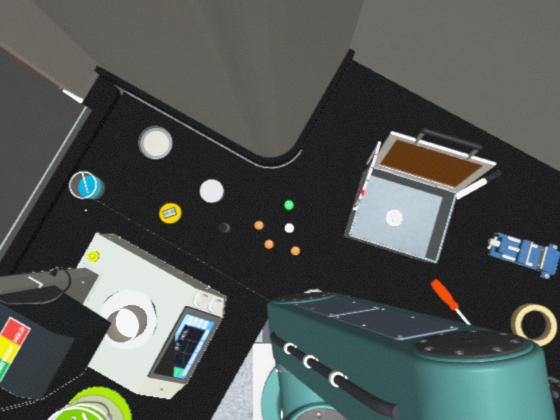

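Scene view: the white-capped vial is at (284,238), with green at (262,230), orange at (309,241), (268,262) and (292,261), and black at (254,297). Top view: white is at (289,228), green at (289,205), orange at (259,225), (269,244) and (295,251), and black at (224,228). Only the white cap with blue filling fits vial_1. Next I'll confirm this in an enlarged crop and triangulate it.

```bash
cat > h.py <<'E'
import numpy as np,pickle,cv2
D=pickle.load(open("cams.pkl","rb"))
def proj(n,X,D=D):
    c=D[n];p=(c["R"]@np.atleast_2d(X).T).T+c["t"];p=p@c["intrinsics"].T;return p[:,:2]/p[:,2:]
def onz(n,uv,z,D=D):
    c=D[n];r=c["R"].T@np.linalg.solve(c["intrinsics"],[*uv,1]);o=-c["R"].T@c["t"];return o+r*(z-o[2])/r[2]
E
python3 - <<'E'
from h import *
for nm,t,s,z in(("white",(289,228),(284,232.5),.056),("green",(289,205),(262,224),.056),("o1",(259,225),(268,257),.056),("o2",(269,244),(292,256),.056),("o3",(295,251),(309,236),.056),("black",(224,228),(253,291),.056),("post",(394,218),None,.042)):
    print(nm,onz("top",t,z).round(4),s and onz("scene",s,z).round(4))
a=D["top"]["pixels"][120:270,335:505,::-1];b=D["scene"]["pixels"][20:205,235:370,::-1];c=D["scene"]["pixels"][215:310,235:330,::-1]
a=cv2.resize(a,(680//2*1+60,353));a=cv2.resize(D["top"]["pixels"][120:270,335:505,::-1],(453,400),interpolation=cv2.INTER_CUBIC)
b=cv2.resize(b,(292,400),interpolation=cv2.INTER_CUBIC)
c=cv2.resize(c,(200,200),interpolation=cv2.INTER_CUBIC)
o=np.zeros((600,745,3),np.uint8);o[:400,:453]=a;o[:400,453:]=b;o[400:,:200]=c
t=cv2.resize(D["top"]["pixels"][190:265,210:310,::-1],(267,200),interpolation=cv2.INTER_CUBIC);o[400:,220:487]=t
cv2.imwrite("pics/crop1.png",o)
E
```

```text
white [0.4462 0.0652 0.056 ] [0.4467 0.0683 0.056 ]
green [0.5042 0.0648 0.056 ] [0.5039 0.0666 0.056 ]
o1 [0.4543 0.1407 0.056 ] [0.4541 0.1444 0.056 ]
o2 [0.4064 0.1157 0.056 ] [0.4057 0.1203 0.056 ]
o3 [0.3886 0.0506 0.056 ] [0.3897 0.0541 0.056 ]
black [0.4473 0.229  0.056 ] [0.4493 0.2344 0.056 ]
post [ 0.4703 -0.2011  0.042 ] None
```

View pics/crop1.png

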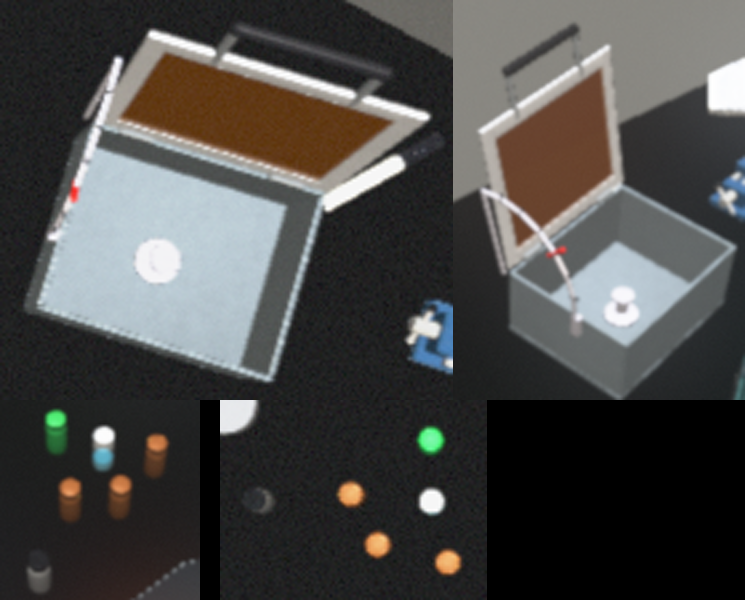

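Crop: the vial with the white cap and blue filling is confirmed. The chamber's rim corners, the post and the guard bar are all visible. Next I'll fit the chamber pose from the rim corners and bar ends in both views.

```bash
cat >> h.py <<'E'
def Rz(a): return np.array([[np.cos(a),-np.sin(a),0],[np.sin(a),np.cos(a),0],[0,0,1]])
def ch(p,L): return np.atleast_2d(L)@Rz(p[2]).T+[p[0],p[1],0]
def handle(a): return np.array([-90*-1-222*np.cos(a),0,105+222*np.sin(a)])/1000
E
python3 - <<'E'
from h import *
from scipy.optimize import least_squares
C=np.array([[-90,110,100],[-90,-110,100],[90,-110,100],[90,110,100]])/1e3
H=handle(1.78);E=np.array([H+[0,.055,0],H-[0,.055,0]])
L=np.vstack([C,E])
top=np.array([[27,310],[270,380],[322,190],[84,125],[238,28],[390,73]])/2.665+[335,120]
sc=np.array([[172,345],[282,247],[170,187],[57,270],[52,72],[124,30]])/2.163+[235,20]
w=np.r_[np.ones(6),np.ones(6)][:,None]
f=lambda p:(np.vstack([proj("top",ch(p,L))-top,proj("scene",ch(p,L))-sc])*w).ravel()
r=least_squares(f,[.49,-.2,.3],loss="soft_l1");p=r.x
print(p.round(4),np.degrees(p[2]));print(f(p).reshape(-1,2).round(1))
P=ch(p,[-.005,0,.042])[0];print("post",P,proj("top",[P]),"flange",proj("top",[[P[0],P[1],.005]]),proj("scene",[P]))
for a in(1.78,1.57,.785):print(a,ch(p,handle(a)).round(4))
# image blobs
for n,(u,v) in(("top",(394,218)),):
    c=D[n]["pixels"][205:232,380:410].astype(int).min(2);print(c[::1,::2])
E
```

```text
[ 0.4777 -0.2078 -0.3151] -18.05628622987078
[[ 2.3 -1. ]
 [-0.4  0.8]
 [ 1.1  0.6]
 [ 2.7 -2.2]
 [-1.   0.5]
 [-3.   0.3]
 [ 0.4  0.9]
 [ 0.7 -0.2]
 [-0.8 -1.5]
 [-1.1  0.9]
 [ 0.9 -0.4]
 [-1.4 -0.6]]
post [ 0.47291127 -0.20622335  0.042     ] [[395.99912211 216.96672991]] flange [[392.69157552 217.7853248 ]] [[313.45128131 156.40030304]]
1.78 [[ 0.6071 -0.25    0.3222]]
1.57 [[ 0.5631 -0.2356  0.327 ]]
0.785 [[ 0.4139 -0.187   0.2619]]
[[190 191 191 189 194 192 193 195 191 190 191 191 191 188 188]
 [190 188 189 189 188 187 194 193 191 191 191 192 189 186 189]
 [187 189 189 189 190 189 188 192 189 192 192 188 191 189 191]
 [186 190 187 193 191 190 189 192 191 190 193 189 189 189 187]
 [189 192 190 191 191 192 205 208 210 192 192 189 189 193 189]
 [191 189 189 188 198 220 242 241 239 217 193 190 189 192 188]
 [189 191 191 191 224 241 243 242 243 239 202 190 195 191 189]
 [191 187 188 193 240 243 242 237 243 243 224 192 190 187 188]
 [187 190 186 205 243 244 239 242 242 243 238 198 190 194 189]
 [188 190 188 223 243 243 241 243 243 243 242 215 191 190 188]
 [188 189 187 233 244 243 23
[... 343 characters left out ...]
8 188]
 [187 189 192 221 243 244 233 238 242 243 233 191 185 189 190]
 [186 187 189 175 243 244 243 239 242 244 238 189 190 186 190]
 [186 188 186 187 231 244 244 243 244 243 226 187 187 187 189]
 [186 186 184 186 201 241 244 244 244 240 203 184 184 187 189]
 [183 186 186 188 188 220 240 240 240 214 186 185 183 186 186]
 [185 186 186 189 189 193 195 193 190 190 186 186 184 187 185]
 [187 186 186 190 189 186 183 185 182 185 187 184 184 184 182]
 [186 186 185 186 188 187 181 186 186 188 188 188 183 187 185]
 [187 185 187 188 188 185 183 185 188 189 187 186 186 186 186]
 [186 184 184 186 186 183 182 187 187 186 185 187 184 185 186]
 [185 183 182 188 183 184 182 186 190 184 184 188 186 185 183]]
```

>>> {"fn": "move_arm", "kwargs": {
  "moves": [
    [0, 0, 2, 0.5, 1, 0, 0],
    [0, 0, 4, 1.2, 2.2, 0, 0],
    [0, 0, 6, 1.9, 3.5, -0.1, 20],
    [0, 0, 8, 2.6, 4.8, -0.2, 40],
    [0, 0, 10, 3.2, 6, -0.3, 60],
    [0, 0, 12, 3.9, 7.2, -0.4, 80],
    [0, 0, 14, 4.5, 8.4, -0.5, 100],
    [0, 0, 16, 5.2, 9.6, -0.6, 100],
    [0, 0, 18, 5.8, 10.8, -0.7, 100],
    [0, 0, 20, 6.5, 12, -0.8, 100],
    [0, 0, 22, 7.1, 13.2, -0.9, 100],
    [0, 0, 24, 7.7, 14.4, -1, 100],
    [0, 0, 26, 8.4, 15.6, -1.1, 100],
    [0, 0, 28, 9, 16.8, -1.2, 100],
    [0, 0, 30, 9.6, 18, -1.3, 100],
    [0, 0, 32, 10, 18.8, -1.5, 100],
    [0, 0, 32.9, 10.25, 19.1, -1.6, 100],
    [0, 0, 32.9, 10.25, 19.1, -1.6, 100],
    [0, 0, 32.9, 10.25, 19.1, -1.6, 100]
  ]
}}

```text
time_s: 2.48
eef_pos: [0.4466, 0.0667, 0.2555]
tool_rot: [[-0.001, -1.0, 0.004], [-0.001, 0.004, 1.0], [-1.0, 0.001, -0.001]]
contact_force: [-0.9, -0.7, -0.1]
width: 0.0517
```

```bash
cat >> h.py <<'E'
def wrist(fn):
    from station import robot
    s=robot.get_state();c=robot.read_camera("wrist")
    Tc=c["T_tool_cam"];T=np.eye(4);T[:3,:3]=s["tool_rot"];T[:3,3]=s["eef_pos"];T=T@Tc
    R=T[:3,:3].T;w={"wrist":dict(R=R,t=-R@T[:3,3],intrinsics=c["intrinsics"],pixels=c["pixels"])}
    cv2.imwrite("pics/"+fn,c["pixels"][:,:,::-1]);pickle.dump(w,open("w.pkl","wb"))
    print("cam at",T[:3,3].round(3));return s,w
E
python3 - <<'E'
from h import *
s,w=wrist("w1.png")
print({k:np.round(s[k],3).tolist() for k in("time_s","joint_positions","eef_pos","tool_rot","width")})
print(proj("wrist",[[.4465,.067,.056],[.4465,.067,.0]],w))
E
```

```text
cam at [0.367 0.067 0.327]
{'time_s': 2.475, 'joint_positions': [-0.032, 0.161, -0.32, 1.091, -0.001, -0.028], 'eef_pos': [0.447, 0.067, 0.255], 'tool_rot': [[-0.001, -1.0, 0.004], [-0.001, 0.004, 1.0], [-1.0, 0.001, -0.001]], 'width': 0.052}
[[279.52039725 203.45329733]
 [279.52915718 188.44313194]]
```

View pics/w1.png

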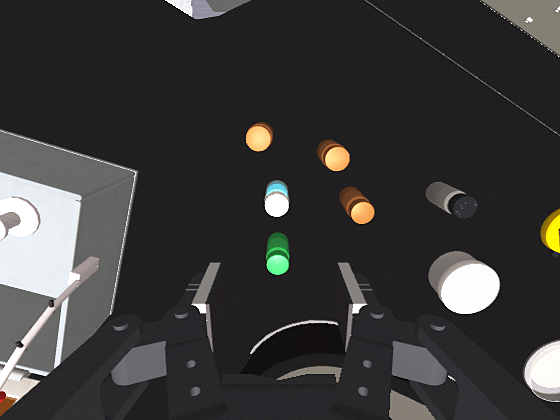

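Wrist view: the white cap is centred at about (276.5,206), with green at (278,262) and orange at (259,137), (336,157) and (360,211). The fingers straddle the vial's column.

Run:
```python
from h import *
w=pickle.load(open("w.pkl","rb"))
im=w["wrist"]["pixels"].astype(int);m=(im.min(2)>150).astype(np.uint8);m[:180]=0;m[240:]=0;m[:,:255]=0;m[:,300:]=0
n,l,st,ce=cv2.connectedComponentsWithStats(m);print(st,ce)
p=ce[1+np.argmax(st[1:,4])]
print(onz("wrist",p,.056,w), w["wrist"]["intrinsics"][0,0])
```

```text
[[     0      0    560    420 234686]
 [   265    189     24     28    514]] [[279.50709885 209.51401021]
 [276.25875486 203.10311284]]
[0.44616958 0.0641107  0.056     ] 318.28407958856815
```

>>> {"fn": "move_arm", "kwargs": {
  "moves": [
    [0, 0, 0, 0, -0.05, -1.5, 100],
    [0, 0, 0, 0, -0.05, -3, 100],
    [0, 0, 0, 0, -0.05, -4.2, 100],
    [0, 0, 0, 0, -0.05, -5.2, 100],
    [0, 0, 0, 0, -0.05, -5.8, 100],
    [0, 0, 0, 0, -0.05, -5.8, 100],
    [0, 0, 0, 0, -0.05, -5.8, 255],
    [0, 0, 0, 0, -0.05, -5.8, 255],
    [0, 0, 0, 0, -0.05, -5.8, 255],
    [0, 0, 0, 0, -0.05, -5.8, 255],
    [0, 0, 0, 0, -0.05, -5.8, 255]
  ]
}}

```text
time_s: 3.9
eef_pos: [0.4471, 0.0649, 0.0826]
tool_rot: [[0.002, -1.0, 0.004], [-0.001, 0.004, 1.0], [-1.0, -0.002, -0.001]]
contact_force: [-1.6, -1.2, 8.1]
width: 0.0214
```

>>> {"fn": "move_arm", "kwargs": {
  "moves": [
    [0, 0, 0, 0, 0, 0.5, 255],
    [0, 0, 0, 0, 0, 1.5, 255],
    [0, 0, 0, 0, 0, 3, 255],
    [0, 0, 0, 0, 0, 4.8, 255],
    [0, 0, 0, 0, -0.5, 6.5, 255],
    [0, 0, 0, 0, -1.5, 8, 255],
    [0, 0, 0, 0, -3, 9.2, 255],
    [0, 0, 0, 0, -4.5, 9.2, 255],
    [0, 0, 0, 0, -5.5, 9.2, 255],
    [0, 0, 0, 0, -6, 9.2, 255],
    [0, 0, 0, 0, -6, 9.2, 255],
    [0, 0, 0, 0, -6, 9.2, 255]
  ]
}}

```text
time_s: 5.4
eef_pos: [0.447, -0.1142, 0.3588]
tool_rot: [[0.002, -1.0, 0.003], [-0.001, 0.003, 1.0], [-1.0, -0.002, -0.001]]
contact_force: [-0.6, -0.3, 0.3]
width: 0.0217
```

Run:
```python
from h import *
s,w=wrist("w2.png")
print({k:np.round(s[k],4).tolist() for k in("time_s","joint_positions","eef_pos","tool_rot","width","contact_force")})
print(proj("wrist",ch([.4777,-.2078,-.3151],[[-.005,0,.042],[-.005,0,.005],[-.09,.11,.1],[-.09,-.11,.1],[.09,-.11,.1],[.09,.11,.1]]),w))
```

```text
cam at [ 0.367 -0.114  0.43 ]
{'time_s': 5.4, 'joint_positions': [-0.4269, 0.14, -0.0618, 1.367, -0.0004, -0.4234], 'eef_pos': [0.447, -0.1142, 0.3588], 'tool_rot': [[0.0017, -1.0, 0.0035], [-0.0012, 0.0035, 1.0], [-1.0, -0.0017, -0.0012]], 'width': 0.0217, 'contact_force': [-0.556, -0.2543, 0.2626]}
[[206.45427599 196.54472205]
 [212.34109584 189.43178647]
 [316.51514454 167.68652472]
 [104.91657059  98.87549945]
 [ 82.13754459 257.53317087]
 [265.57492695 308.34997397]]
```

View pics/w2.png

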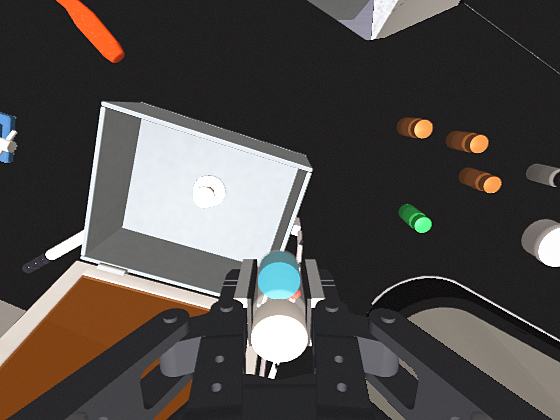

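Wrist view: the vial is held, with its cap at (279,335) and blue base at (279,273). The post is at about (207,191), and the rim corners are at (102,102), (311,169) and (83,261). I'll zoom in to refine the post top.

Run:
```python
from h import *
w=pickle.load(open("w.pkl","rb"))
im=w["wrist"]["pixels"][165:225,170:250,::-1]
cv2.imwrite("pics/post.png",cv2.resize(cv2.convertScaleAbs(im,alpha=2.5,beta=-380),None,fx=8,fy=8,interpolation=cv2.INTER_CUBIC))
```

```text
(no output)
```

View pics/post.png

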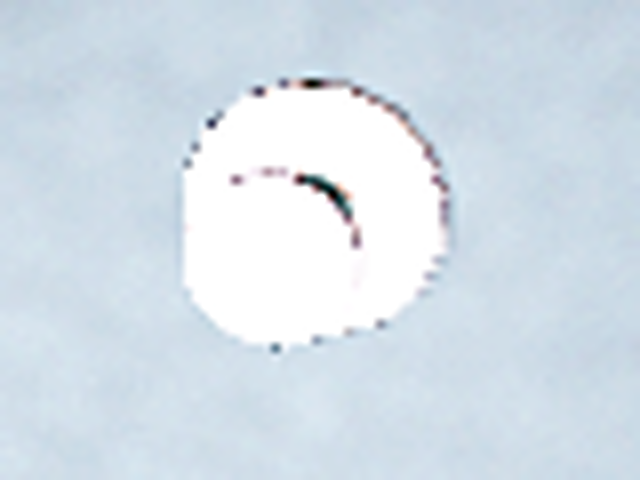

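Zoom: the post's top disc spans about 183–358 × 172–345, which puts its centre at full-image pixel (203.4,196.9). The flange below it is centred near (209,191).

Run:
```python
from h import *
from scipy.optimize import least_squares
w=pickle.load(open("w.pkl","rb"))
P=onz("wrist",(203.4,196.9),.042,w);print("wrist",P,"top view of it",proj("top",[P]),onz("wrist",(209,191.3),.007,w))
D["wrist"]=w["wrist"]
C=np.array([[-90,110,100],[-90,-110,100],[90,-110,100],[90,110,100]])/1e3
H=handle(1.78);L=np.vstack([C,[H+[0,.055,0],H-[0,.055,0]]])
top=np.array([[27,310],[270,380],[322,190],[84,125],[238,28],[390,73]])/2.665+[335,120]
sc=np.array([[172,345],[282,247],[170,187],[57,270],[52,72],[124,30]])/2.163+[235,20]
W=np.array([[311,168.5],[102,102],[82.5,261]])
f=lambda p:np.vstack([proj("top",ch(p,L))-top,proj("scene",ch(p,L))-sc,1.5*(proj("wrist",ch(p,L[:3]))-W),2*(proj("wrist",ch(p,[-.005,0,.042]))-[203.4,196.9])]).ravel()
p=least_squares(f,[.48,-.21,-.31],loss="soft_l1").x
print(p.round(4),f(p).reshape(-1,2)[12:].round(1),ch(p,[-.005,0,.042]))
for a in(1.78,.785):print(a,ch(p,handle(a)).round(4))
# vial position in hand: blue bottom disc & cap
```

```text
wrist [ 0.47340276 -0.21014498  0.042     ] top view of it [[397.54911289 216.76231627]] [ 0.47506754 -0.21057028  0.007     ]
[ 0.4792 -0.2101 -0.3049] [[ 4.1 -1. ]
 [-0.4 -0.9]
 [-2.2 -1.8]
 [ 2.5  1.6]] [[ 0.47445524 -0.20863194  0.042     ]]
1.78 [[ 0.6091 -0.251   0.3222]]
0.785 [[ 0.4153 -0.19    0.2619]]
```

>>> {"fn": "move_arm", "kwargs": {
  "moves": [
    [0, 0, 0, 0.3, -1, 0, 255],
    [0, 0, 0, 0.6, -2.2, 0, 255],
    [0, 0, 0, 0.88, -3.18, 0, 255],
    [0, 0, 0, 0.88, -3.18, -1, 255],
    [0, 0, 0, 0.88, -3.18, -2.5, 255],
    [0, 0, 0, 0.88, -3.18, -4, 255],
    [0, 0, 0, 0.88, -3.18, -5.5, 255],
    [0, 0, 0, 0.88, -3.18, -6.5, 255],
    [0, 0, 0, 0.88, -3.18, -7, 255],
    [0, 0, 0, 0.88, -3.18, -7, 255],
    [0, 0, 0, 0.88, -3.18, -7, 255]
  ]
}}

```text
time_s: 6.82
eef_pos: [0.4739, -0.2092, 0.1495]
tool_rot: [[0.002, -1.0, 0.002], [-0.002, 0.002, 1.0], [-1.0, -0.002, -0.002]]
contact_force: [-0.1, -1.2, -0.2]
width: 0.0217
```

Run:
```python
from h import *
from station import robot
s,w=wrist("w3.png")
print({k:np.round(s[k],4).tolist() for k in("time_s","eef_pos","tool_rot","width","contact_force")})
c=robot.read_camera("scene");cv2.imwrite("pics/s3raw.png",c["pixels"][:,:,::-1])
a=cv2.resize(w["wrist"]["pixels"][170:420,160:400,::-1],(480,500))
b=cv2.resize(c["pixels"][100:204,270:370,::-1],(300,312),interpolation=cv2.INTER_CUBIC)
o=np.zeros((500,780,3),np.uint8);o[:,:480]=a;o[:312,480:]=b;cv2.imwrite("pics/c3.png",o)
e=s["eef_pos"];print(proj("wrist",[[e[0],e[1],e[2]-.0826],[e[0],e[1],e[2]-.0266],[.4735,-.2098,.042]],w))
```

```text
cam at [ 0.394 -0.209  0.221]
{'time_s': 6.825, 'eef_pos': [0.4739, -0.2092, 0.1495], 'tool_rot': [[0.0025, -1.0, 0.0023], [-0.0017, 0.0023, 1.0], [-1.0, -0.0025, -0.0017]], 'width': 0.0217, 'contact_force': [-0.079, -1.1989, -0.1824]}
[[278.96922857 264.6083742 ]
 [278.59739112 335.44980242]
 [278.10432207 244.93085948]]
```

View pics/c3.png

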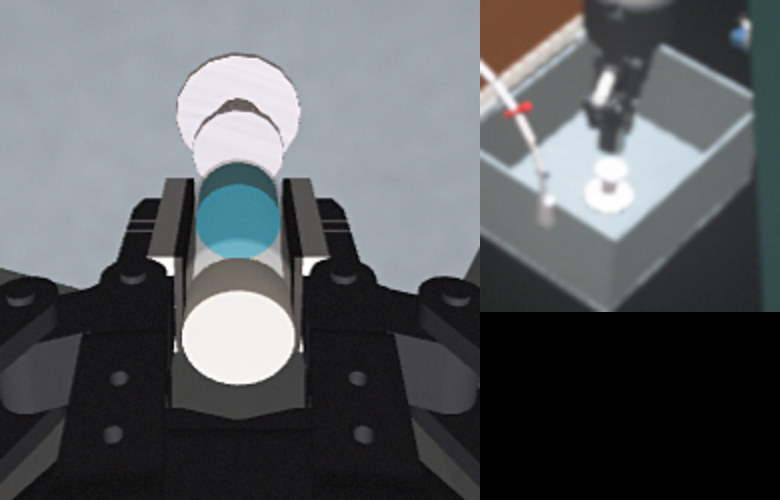

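Crop: the post disc is centred at about (279.5,245.5), against a prediction of (278,245). The vial is in line above it and upright, so I'll lower it.

>>> {"fn": "move_arm", "kwargs": {
  "moves": [
    [0, 0, 0, 0, 0, -0.3, 255],
    [0, 0, 0, -0.02, 0, -0.55, 255],
    [0, 0, 0, -0.02, 0, -0.7, 255],
    [0, 0, 0, -0.02, 0, -0.76, 255],
    [0, 0, 0, -0.02, 0, -0.8, 255],
    [0, 0, 0, -0.02, 0, -0.8, 255]
  ]
}}

```text
time_s: 7.68
eef_pos: [0.4733, -0.2095, 0.1257]
tool_rot: [[0.003, -1.0, 0.003], [-0.002, 0.003, 1.0], [-1.0, -0.003, -0.002]]
contact_force: [-0.3, -0.1, -0.2]
width: 0.0214
```

>>> {"fn": "move_arm", "kwargs": {
  "moves": [
    [0, 0, 0, 0, 0, -0.03, 255],
    [0, 0, 0, 0, 0, -0.05, 255],
    [0, 0, 0, 0, 0, -0.05, 255]
  ]
}}

```text
time_s: 8.05
eef_pos: [0.4734, -0.2096, 0.1246]
tool_rot: [[0.003, -1.0, 0.003], [-0.002, 0.003, 1.0], [-1.0, -0.003, -0.002]]
contact_force: [-1.1, 0.0, 8.0]
width: 0.0216
```

>>> {"fn": "move_arm", "kwargs": {
  "moves": [
    [0, 0, 0, 0, 0, 0.01, 200],
    [0, 0, 0, 0, 0, 0.01, 185],
    [0, 0, 0, 0, 0, 0.01, 175],
    [0, 0, 0, 0, 0, 0.01, 160],
    [0, 0, 0, 0, 0, 0.01, 140],
    [0, 0, 0, 0, 0, 0.01, 120],
    [0, 0, 0, 0, 0, 0.01, 100],
    [0, 0, 0, 0, 0, 0.01, 80],
    [0, 0, 0, 0, 0, 0.01, 80]
  ]
}}

```text
time_s: 9.18
eef_pos: [0.4735, -0.2096, 0.1249]
tool_rot: [[0.004, -1.0, 0.003], [-0.002, 0.003, 1.0], [-1.0, -0.004, -0.002]]
contact_force: [1.1, 0.3, -0.9]
width: 0.0587
```

>>> {"fn": "move_arm", "kwargs": {
  "moves": [
    [0, 0, 0, 0, 0, 0.5, 80],
    [0, 0, 0, 0, 0, 1.2, 80],
    [0, 0, 0, 0, 0, 2.5, 80],
    [0, 0, 0, 0, 0, 4, 80],
    [0, 0, 0, -0.6, 0, 5.5, 80],
    [0, 0, 0, -1.2, 0, 7, 80],
    [0, 0, 0, -2, 0, 8.5, 80],
    [0, 0, 0, -2, 0, 9, 80],
    [0, 0, 0, -2, 0, 9, 80]
  ]
}}

```text
time_s: 10.3
eef_pos: [0.4136, -0.2098, 0.3957]
tool_rot: [[0.005, -1.0, 0.003], [-0.004, 0.003, 1.0], [-1.0, -0.005, -0.004]]
contact_force: [-0.3, -0.0, 0.4]
width: 0.058
```

Run:
```python
from h import *
from station import robot
s,w=wrist("w4.png")
print({k:np.round(s[k],4).tolist() for k in("time_s","joint_positions","eef_pos","tool_rot","width","contact_force")})
c=robot.read_camera("scene");t=robot.read_camera("top")
u,v=proj("wrist",[[.4735,-.2098,.06]],w)[0].astype(int);print(u,v)
a=cv2.resize(w["wrist"]["pixels"][v-60:v+60,u-50:u+50,::-1],(400,480),interpolation=cv2.INTER_CUBIC)
b=cv2.resize(c["pixels"][20:204,235:370,::-1],(352,480),interpolation=cv2.INTER_CUBIC)
cv2.imwrite("pics/c4.png",np.hstack([a,b]))
print(proj("wrist",[[.4735,-.2098,.042],[.4735,-.2098,.098]],w)-[u-50,v-60])
```

```text
cam at [ 0.333 -0.209  0.467]
{'time_s': 10.3, 'joint_positions': [-0.6456, 0.1405, 0.0377, 1.4618, 0.0002, -0.6426], 'eef_pos': [0.4136, -0.2098, 0.3957], 'tool_rot': [[0.0051, -1.0, 0.0029], [-0.0036, 0.0029, 1.0], [-1.0, -0.0051, -0.0036]], 'width': 0.058, 'contact_force': [-0.3116, -0.0405, 0.4232]}
279 216
[[51.01463861 56.00061782]
 [50.95876223 70.18066274]]
```

View pics/c4.png

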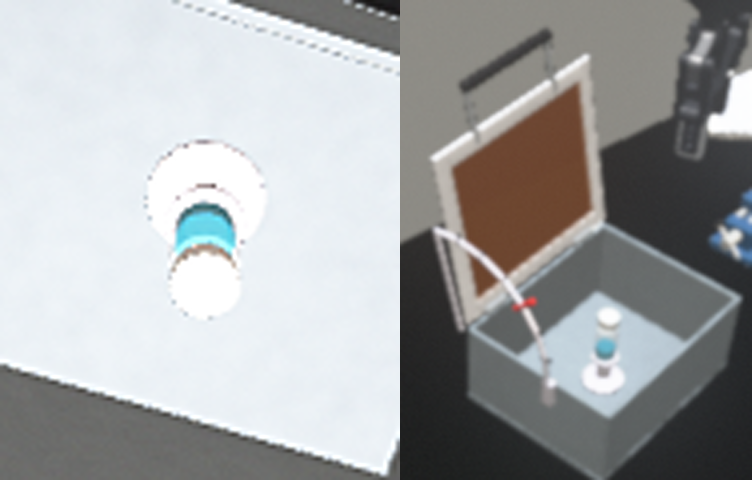

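The vial stands upright and centred on the post. In the crop, the cap is at (205,285) and the post at (207,200). Next I'll hover over the guard bar.

>>> {"fn": "move_arm", "kwargs": {
  "moves": [
    [0, 0, 1, 0, 0, 1, 80],
    [0, 0, 2.5, 0.3, 0, 2, 80],
    [0, 0, 4, 1, -0.2, 2.5, 80],
    [0, 0, 5.5, 2, -0.4, 2.5, 80],
    [0, 0, 7, 3, -0.6, 2.5, 80],
    [0, 0, 8.5, 4, -0.8, 2.5, 80],
    [0, 0, 10, 4.8, -1, 2.5, 80],
    [0, 0, 11.5, 5.4, -1.1, 2.5, 80],
    [0, 0, 13, 5.9, -1.2, 2.5, 80],
    [0, 0, 14.5, 5.9, -1.2, 2.5, 80],
    [0, 0, 14.5, 5.9, -1.2, 2.5, 80],
    [0, 0, 14.5, 5.9, -1.2, 2.5, 80]
  ]
}}

```text
time_s: 11.95
eef_pos: [0.5905, -0.2454, 0.4685]
tool_rot: [[0.001, -0.306, -0.952], [0.002, -0.952, 0.306], [-1.0, -0.002, -0.001]]
contact_force: [0.4, -0.1, 0.0]
width: 0.0586
```

Run:
```python
from h import *
s,w=wrist("w5.png")
print({k:np.round(s[k],4).tolist() for k in("time_s","joint_positions","eef_pos","tool_rot","width","contact_force")})
p=[.4792,-.2101,-.31];H=handle(1.78)
print(proj("wrist",ch(p,[H+[0,.055,0],H,H-[0,.055,0]]),w))
```

```text
cam at [ 0.566 -0.321  0.539]
{'time_s': 11.95, 'joint_positions': [-0.522, 0.5375, 0.849, 1.8821, 0.0025, -1.7821], 'eef_pos': [0.5905, -0.2454, 0.4685], 'tool_rot': [[0.0014, -0.3057, -0.9521], [0.0021, -0.9521, 0.3058], [-1.0, -0.0024, -0.0007]], 'width': 0.0586, 'contact_force': [0.4417, -0.1229, 0.0462]}
[[253.71018868 289.36504025]
 [251.85021483 223.16066545]
 [249.6923128  146.35176025]]
```

View pics/w5.png

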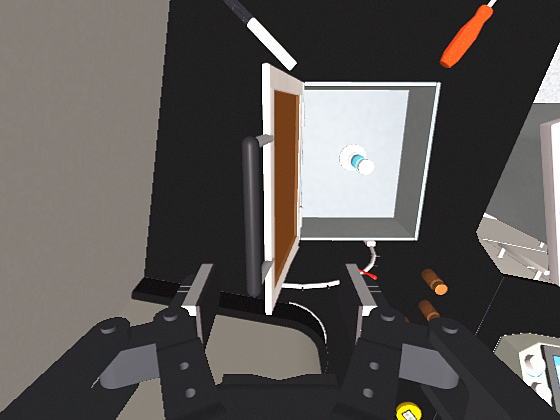

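Wrist view: the bar runs from (250,138) to (254,296), laterally where predicted (column 252). The extra length is its rounded ends. I'll descend with a 2 mm bias to the front.

>>> {"fn": "move_arm", "kwargs": {
  "moves": [
    [0, 0, 0, 0.3, -0.1, 0, 80],
    [0, 0, 0, 0.55, -0.19, 0, 80],
    [0, 0, 0, 0.55, -0.19, 0, 80],
    [0, 0, 0, 0.55, -0.19, -0.8, 80],
    [0, 0, 0, 0.55, -0.19, -1.6, 80],
    [0, 0, 0, 0.55, -0.19, -2.4, 80],
    [0, 0, 0, 0.55, -0.19, -3, 80],
    [0, 0, 0, 0.55, -0.19, -3.15, 80],
    [0, 0, 0, 0.55, -0.19, -3.15, 80],
    [0, 0, 0, 0.55, -0.19, -3.15, 80]
  ]
}}

```text
time_s: 13.25
eef_pos: [0.607, -0.2511, 0.375]
tool_rot: [[0.003, -0.306, -0.952], [0.001, -0.952, 0.306], [-1.0, -0.002, -0.002]]
contact_force: [-0.5, -0.5, -0.4]
width: 0.0585
```

Run:
```python
from h import *
s,w=wrist("w6.png")
print({k:np.round(s[k],4).tolist() for k in("time_s","joint_positions","eef_pos","width","contact_force")})
```

```text
cam at [ 0.582 -0.327  0.446]
{'time_s': 13.25, 'joint_positions': [-0.5171, 0.5078, 0.5316, 1.5929, 0.0025, -1.7774], 'eef_pos': [0.607, -0.2511, 0.375], 'width': 0.0585, 'contact_force': [-0.4505, -0.5261, -0.4395]}
```

View pics/w6.png

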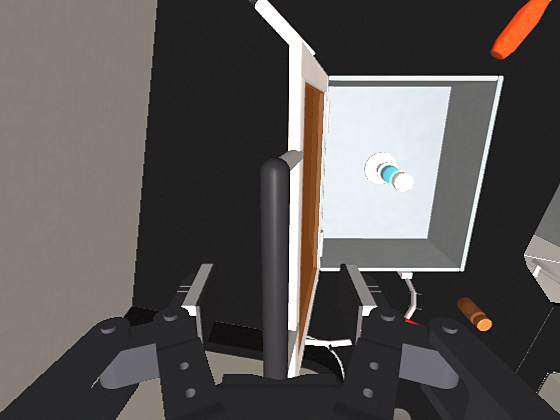

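Wrist view: the bar at column about 275 lies between the pads (centre 279), slightly behind the middle as intended. I'll close.

>>> {"fn": "move_arm", "kwargs": {
  "moves": [
    [0, 0, 0, 0, 0, 0, 130],
    [0, 0, 0, 0, 0, 0, 160],
    [0, 0, 0, 0, 0, 0, 190],
    [0, 0, 0, 0, 0, 0, 215],
    [0, 0, 0, 0, 0, 0, 255],
    [0, 0, 0, 0, 0, 0, 255],
    [0, 0, 0, 0, 0, 0, 255],
    [0, 0, 0, 0, 0, 0, 255]
  ]
}}

```text
time_s: 14.3
eef_pos: [0.6071, -0.2512, 0.375]
tool_rot: [[0.003, -0.305, -0.952], [0.001, -0.952, 0.305], [-1.0, -0.002, -0.002]]
contact_force: [0.8, 0.8, 2.0]
width: 0.0102
```

Run:
```python
from h import *
yaw=-.31;a0=1.772;d=.053
def tcp(a):
    t=.8*(a0-a);tx=np.array([np.sin(t),0,-np.cos(t)]);return handle(a)-d*tx
def row(a,ref):
    r=lambda x:.8*(a0-x)
    dp=Rz(yaw)@(tcp(a)-tcp(ref))/.03
    rv=-np.degrees(r(a)-r(ref))/5*np.array([-np.sin(yaw),np.cos(yaw),0])
    return np.r_[rv,dp].round(2).tolist()
A=np.linspace(a0,1.28,11)[1:]
for a in A:print(round(a,3),row(a,a0))
print()
B=np.linspace(1.28,.785,11)[1:]
for a in B:print(round(a,3),row(a,1.28))
```

```text
1.723 [-0.14, -0.43, -0.0, -0.41, 0.13, 0.06]
1.674 [-0.28, -0.86, -0.0, -0.82, 0.26, 0.1]
1.624 [-0.41, -1.29, -0.0, -1.23, 0.39, 0.13]
1.575 [-0.55, -1.72, -0.0, -1.64, 0.53, 0.13]
1.526 [-0.69, -2.15, -0.0, -2.05, 0.66, 0.11]
1.477 [-0.83, -2.58, -0.0, -2.46, 0.79, 0.07]
1.428 [-0.96, -3.01, -0.0, -2.87, 0.92, 0.01]
1.378 [-1.1, -3.44, -0.0, -3.28, 1.05, -0.07]
1.329 [-1.24, -3.87, -0.0, -3.68, 1.18, -0.18]
1.28 [-1.38, -4.3, -0.0, -4.07, 1.31, -0.3]

1.23 [-0.14, -0.43, -0.0, -0.39, 0.13, -0.14]
1.181 [-0.28, -0.86, -0.0, -0.78, 0.25, -0.3]
1.132 [-0.42, -1.3, -0.0, -1.16, 0.37, -0.48]
1.082 [-0.55, -1.73, -0.0, -1.53, 0.49, -0.68]
1.032 [-0.69, -2.16, -0.0, -1.89, 0.6, -0.9]
0.983 [-0.83, -2.59, -0.0, -2.23, 0.72, -1.14]
0.934 [-0.97, -3.03, -0.0, -2.57, 0.82, -1.39]
0.884 [-1.11, -3.46, -0.0, -2.9, 0.93, -1.66]
0.834 [-1.25, -3.89, -0.0, -3.21, 1.03, -1.95]
0.785 [-1.38, -4.32, -0.0, -3.51, 1.13, -2.25]
```

>>> {"fn": "move_arm", "kwargs": {
  "moves": [
    [-0.14, -0.43, 0, -0.41, 0.13, 0.06, 255],
    [-0.28, -0.86, 0, -0.82, 0.26, 0.1, 255],
    [-0.41, -1.29, 0, -1.23, 0.39, 0.13, 255],
    [-0.55, -1.72, 0, -1.64, 0.53, 0.13, 255],
    [-0.69, -2.15, 0, -2.05, 0.66, 0.11, 255],
    [-0.83, -2.58, 0, -2.46, 0.79, 0.07, 255],
    [-0.96, -3.01, 0, -2.87, 0.92, 0.01, 255],
    [-1.1, -3.44, 0, -3.28, 1.05, -0.07, 255],
    [-1.24, -3.87, 0, -3.68, 1.18, -0.18, 255],
    [-1.38, -4.3, 0, -4.07, 1.31, -0.3, 255],
    [-1.38, -4.3, 0, -4.07, 1.31, -0.3, 255],
    [-1.38, -4.3, 0, -4.07, 1.31, -0.3, 255]
  ]
}}

```text
time_s: 15.8
eef_pos: [0.4852, -0.2119, 0.3666]
tool_rot: [[0.369, -0.305, -0.878], [-0.116, -0.952, 0.282], [-0.922, -0.002, -0.387]]
contact_force: [-2.4, 2.4, 6.8]
width: 0.01
```

>>> {"fn": "move_arm", "kwargs": {
  "moves": [
    [-0.14, -0.43, 0, -0.39, 0.13, -0.14, 255],
    [-0.28, -0.86, 0, -0.78, 0.25, -0.3, 255],
    [-0.42, -1.3, 0, -1.16, 0.37, -0.48, 255],
    [-0.55, -1.73, 0, -1.53, 0.49, -0.68, 255],
    [-0.69, -2.16, 0, -1.89, 0.6, -0.9, 255],
    [-0.83, -2.59, 0, -2.23, 0.72, -1.14, 255],
    [-0.97, -3.03, 0, -2.57, 0.82, -1.39, 255],
    [-1.11, -3.46, 0, -2.9, 0.93, -1.66, 255],
    [-1.25, -3.89, 0, -3.21, 1.03, -1.95, 255],
    [-1.38, -4.32, 0, -3.51, 1.13, -2.25, 255],
    [-1.38, -4.32, 0, -3.51, 1.13, -2.25, 255],
    [-1.38, -4.32, 0, -3.51, 1.13, -2.25, 255]
  ]
}}

```text
time_s: 17.3
eef_pos: [0.3801, -0.1781, 0.2991]
tool_rot: [[0.678, -0.304, -0.669], [-0.214, -0.953, 0.215], [-0.703, -0.003, -0.712]]
contact_force: [-0.1, 0.3, -0.7]
width: 0.0097
```

Run:
```python
from h import *
from station import robot
s,w=wrist("w7.png")
print({k:np.round(s[k],4).tolist() for k in("time_s","joint_positions","eef_pos","tool_rot","width","contact_force")})
R=np.array(s["tool_rot"])
for d in(.05,.053,.056):
    b=s["eef_pos"]+d*R[:,0];p=[.4792,-.2101,-.31];l=Rz(-p[2])@(b-[p[0],p[1],0]);v=l-[.09,0,.105];print(d,b.round(4),l.round(4),"r",np.hypot(v[0],v[2]),"deg",np.degrees(np.arctan2(v[2],-v[0])))
c=robot.read_camera("scene");t=robot.read_camera("top")
pickle.dump(dict(scene=c,top=t),open("cams7.pkl","wb"))
b=cv2.resize(c["pixels"][30:204,235:370,::-1],(388,500),interpolation=cv2.INTER_CUBIC)
a=cv2.resize(t["pixels"][110:275,335:470,::-1],(400,489),interpolation=cv2.INTER_CUBIC);a=np.vstack([a,np.zeros((11,400,3),np.uint8)])
cv2.imwrite("pics/c7.png",np.hstack([a,b]))
```

```text
cam at [ 0.309 -0.239  0.349]
{'time_s': 17.3, 'joint_positions': [-0.8172, -0.2968, -0.8836, 0.2604, 0.3555, -1.9425], 'eef_pos': [0.3801, -0.1781, 0.2991], 'tool_rot': [[0.6785, -0.3038, -0.6689], [-0.2144, -0.9527, 0.2152], [-0.7026, -0.0026, -0.7115]], 'width': 0.0097, 'contact_force': [-0.0931, 0.2887, -0.734]}
0.05 [ 0.4141 -0.1889  0.264 ] [-0.0685  0.0004  0.264 ] r 0.22450026801526926 deg 45.08072993556411
0.053 [ 0.4161 -0.1895  0.2619] [-0.0664  0.0004  0.2619] r 0.221500370159863 deg 45.0867154474614
0.056 [ 0.4181 -0.1901  0.2598] [-0.0643  0.0004  0.2598] r 0.21850047478814028 deg 45.092865315220685
```

View pics/c7.png

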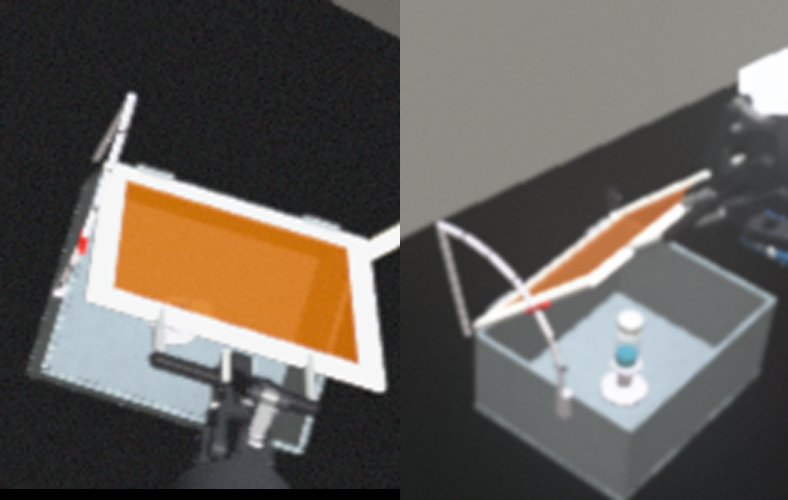

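Crop: the guard is held by its bar at the red mark and the vial stands upright on the post. I'll check the angle independently from the frame corners.

Run:
```python
from h import *
from scipy.optimize import least_squares
D7=pickle.load(open("cams7.pkl","rb"))
p=np.array([.4792,-.2101,-.31])
def cor(a,y,t):return np.array([.09-.18*np.cos(a)-t*np.sin(a),y,.105+.18*np.sin(a)-t*np.cos(a)])
to=np.array([335,110]);ob=np.array([[88,299],[383,390]])/2.963+to
rim=np.array([[30,375],[303,452]])/2.963+to
for a in np.radians([40,43,45,47,50]):
    print(np.degrees(a),(proj("top",ch(p,[cor(a,.11,-.0),cor(a,-.11,0)]))-ob).round(1).tolist())
print("rim",(proj("top",ch(p,[[-.09,.11,.1],[-.09,-.11,.1]]))-rim).round(1))
obs=np.array([305,175])/2.874+[235,30]
for a in np.radians([40,43,45,47,50]):print(np.degrees(a),(proj("scene",ch(p,[cor(a,-.11,0),cor(a,.11,0)]))-[235,30])*2.874+[400,0])
```

```text
40.0 [[-3.2, 4.3], [-3.3, 4.4]]
43.0 [[-1.9, 1.3], [-1.2, 1.6]]
45.0 [[-0.9, -0.8], [0.2, -0.4]]
47.0 [[0.0, -3.0], [1.6, -2.5]]
50.0 [[1.5, -6.4], [3.7, -5.7]]
rim [[ 3.4 -1.6]
 [-0.2  0.1]]
40.0 [[759.44307459 169.00941796]
 [600.17017575 300.30041529]]
43.0 [[754.76607799 159.17226142]
 [594.49616118 289.87663883]]
45.0 [[751.40238887 152.66936926]
 [590.47699448 282.95537634]]
47.0 [[747.84771243 146.22414287]
 [586.27571111 276.07110691]]
50.0 [[742.16934396 136.68965588]
 [579.64694162 265.84163997]]
```

Run:
```python
from station import robot
s=robot.get_state();print(s["time_s"],s["width"],s["contact_force"],s["eef_pos"]);print(robot.close_job())
```

```text
17.45 0.009928020846190828 [ 0.35143792  0.47959349 -1.97159093] [ 0.38022776 -0.17815143  0.29921868]
the job is handed in; nothing more can be done
None
```

I stood the white-capped vial on the post. I then brought the guard forward from its parked position by its bar, and handed the job in at 17.5 s with the bar still gripped at about 45°.

- **Vial:** the close-up after release showed it upright and centred on the post to within about 2 mm. It was still standing in the last scene picture.
- **Guard angle:** the arm's own position put it at 45.1°, the frame corners in the top view at about 44.7° and the scene view at about 44.5°. The guard lines up with the red mark.
- **Forces:** the highest I read was about 8 N, when the vial met the worktop and the post. At hand-in the force was about 2 N, with the fingers 10 mm apart on the 12 mm bar.
- **Disagreement:** the early two-camera fit put the post about 3–4 mm from where the wrist camera saw it. I used the wrist camera's value, and the vial met the post there at the expected height.
- **Not checked:** I did not photograph the black-capped vial, tin and stopwatch again at the end. The arm never went near them, apart from passing well above the worktop.

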